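# Turn an electrode plate face down over a stop wall

### The job

Turn the white electrode plate over, so that its steel disc faces down, without gripping or lifting it. With the fingertips push it along the deck until it tips down the ramp with its front edge in the pocket against the stop wall, then push its raised rear edge on and slightly upwards, over the wall so that it flips and lies flat, plain back up, on the lower rest behind the wall. Do not knock over or shift the vials, thumbscrews and other things around it, and leave the plate lying free.

Things in the scene. Friction and masses are not known exactly. Their poses are not given: they have to be found in the camera images.
- turner: Fixed dark-grey turning block, 314 x 150 mm. x runs level in the pushing direction, y across, z up; origin at table level, midway across, under the bevel's lower edge. Profile (x, z in mm): flat deck 46 high from x -150 to -20; bevel down to (0, 38); steep ramp to (18, 12); pocket floor at z 12 from x 18 to 46; upright stop wall at x 46.
- wall_top (a point): Middle of the square top edge of the stop wall, at x 46, z 28 mm in the block's frame. The wall stands from z 12 to 28 mm across the block's whole width; behind it the flat rest, level with the wall's top (z 28), runs from x 46 to 164 mm.
- plate: Loose electrode plate, white plastic, 80 x 64 x 8 mm, 60 to 130 g. Origin at its centre; x along the 80 mm length (towards the wall at the start), y along the width, z out of the face with the flush 44 mm steel disc, up at the start; the other face is plain. Starts flat on the deck, within 0.2 rad of square. Pushed at about 40 mm/s it tips down the ramp as its centre passes the bevel.
- plate_rear (a point): Middle of the plate's rear (-x) end, where it is pushed. With the plate tipped in the pocket it stands 62 mm above the table at x -25 in the block's frame. A level push there can jam: let the fingertips rise from 49 to 59 mm above the table over 50 mm of push. The end swings up to 90 mm and over; at x 70 it falls by itself, back up, onto the rest, the other end overhanging the pocket by 30 mm.
- screw1: Bystander: steel thumbscrew 22 mm across, 24 mm tall, standing on the rest near its far end; origin at the centre of its underside.
- screw2: Bystander: second steel thumbscrew like it, on the rest near its far end; origin at the centre of its underside.
- screw3: Bystander: third thumbscrew like them, on the table beside the block; origin at the centre of its underside.
- vial1: Bystander: capped glass vial 28 mm across, 60 mm tall, beside the block; origin at the centre of its underside.
- vial2: Bystander: second vial like it; origin at the centre of its underside.
- collar: Bystander: flat steel collar 44 mm across, 16 mm high, beside the block; origin at the centre of its underside.
- beaker: Bystander: small glass beaker 60 mm across, 70 mm tall, beside the block; origin at the centre of its underside.
Things that resemble listed ones, but are neither listed nor needed, are in the scene too. Of the things shaped like the plate, the white one is meant.

How it is judged:
By the outcome, as a careful person would: the job done as asked, in the order asked, and still so for the second after the job is handed in, with the robot touching nothing.
It also fails if it takes over 40 s, if anything falls off the work surface, if the arm or the gripper's body presses on something with over 40 N, if the wrist force passes 120 N, or if a joint passes its speed limit or range.

### The arm

A 6-joint arm with a two-finger parallel gripper is mounted at the origin on the work surface. World frame = base frame: x ahead of the robot, y to its left, z up, the work surface at z = 0. Lengths are in m, angles in degrees, forces in N, time in s.
With the tool pointing down it reaches from about 0.375 to 0.9 m from the base axis. Payload 3.1 kg.
Tool frame: the origin (TCP) lies on the centre line of the jaws, within the pads' length; the fingertips stand 8 mm ahead of it and the grasp point (between the pads) lies 11 mm behind it (bot.tip_extent is the distance from the TCP to the fingertips, in m); z points along the fingers, y is the line along which they close (so a half turn about z gives the same grasp; the last joint's range is limited). The gripper opens to 87 mm and grips with 3 to 60 N. Pads are 19 mm wide; open, the fingers measure 117 mm over their backs; the gripper's body (75 mm by 190 mm) begins 51 mm behind the grasp point.
Start: joints at [-10.227, 30.224, 82.088, -0, 67.689, -10.227], TCP at [0.625, 0, 0.206] pointing down, gripper open.
Joint ranges: [-176.69, 176.69], [-43.24, 126.21], [12.49, 139.97], [-82, 262], [0, 151.66], [-163.58, 163.58]. Speed limits (degrees/s): [159.86, 159.86, 180, 180, 180, 180].

### API

Orientations are given as a 3x3 rotation matrix whose columns are the frame's x, y, z axes.
In Python, from rig import bot, vision, workorder gives the robot as it stands.
- The arm moves only by the shell command python3 -m handwheel 'ROWS'. ROWS is JSON, a list of rows, each an object with "delta_rot": the turn, a rotation vector about the tool's x, y, z in rad, a list of three; "xyz": the shift along the tool's x, y, z in mm, a list of three; "hand": the closure, from -1 (fully open) to 1 (shut). A call has exactly 5 rows; each row is the pose to reach, as a shift and turn from the pose commanded when the call began, along the tool's axes at that moment; what a row does not reach only later rows make up. A row lasts 1/8 s, in which the tool goes at most 62.5 mm and 10.7 degrees, less where a joint would pass 70% of its speed; a pose out of reach is approached as far as the arm can. A call with a gripper value outside its range is refused whole. The fingers move at their own pace and stop on an object; the grip force is fixed at half the most. Time passes only in rows, so rows that repeat a pose let the fingers close, or fill a call up. It gives the time, the measured TCP pose, the force, the opening and the grip force at its end, in the units of the state.
- bot.read_state(): the state, without advancing time (a new reading comes with each control period).
- vision.capture(name): name is "scene" or "side" or "wrist"; returns the picture (400x640x3 uint8, red, green, blue); there is no depth.
- vision.camera_model(name): a dict with "camera_matrix" (3x3 intrinsics, pixels), "camera_from_world" (4x4, takes a point from world to camera coordinates). Camera axes: x right, y up, looking along -z (the intrinsics and any distortion apply to the point x, -y, -z); pixel columns grow to the right and rows downward; lengths in m; the calibration is good to about 2 mm. A picture is of the moment at which its call begins: read the wrist's pose just before it. camera_model takes no time and is no camera call; for the wrist camera it gives the pose at the moment of the call.
- workorder.hand_in(): hands the job in; it is judged then, once.
The state is a dict: "time_s": time; "joint_positions": joint angles; "qvel": joint speeds; "tau": joint torques, N m; "position": TCP position; "tcp_rot": TCP orientation; "force": force on the tool from outside, world axes, zero at the start; "moment": the same for the moment, N m; "opening": opening from 0.0 (shut) to 1.0 (fully open); "grasp_force": force on a finger pad.
Only numpy, scipy, OpenCV 4.12 (cv2) and the standard library are available. Lean on these libraries where they do the work, as an engineer would, in place of code of your own. Each camera call takes 0.05 s, during which the arm holds its last target. There are 200 camera calls.

## Working session

There is one attempt and no reset: what is moved stays moved. The work goes in short steps, Python scripts to look and compute and a shell command to move; the robot and the scene stay as the last step left them, time stands still between calls to the robot, and variables do not carry over. Pictures are saved under pics/ and viewed, at most 10 in all, crops included, and the job is handed in when it is done.

```bash
ls; mkdir -p pics; python3 - <<'E'
from rig import bot, vision
import cv2
for n in ("scene","side"):
    im=vision.capture(n); cv2.imwrite(f"pics/{n}0.png",im[:,:,::-1])
    m=vision.camera_model(n); print(n,m)
print(bot.read_state())
E
```

```text
pics
scene {'camera_matrix': array([[368.03812018,   0.        , 316.4193162 ],
       [  0.        , 368.03812018, 197.92080918],
       [  0.        ,   0.        ,   1.        ]]), 'camera_from_world': array([[-0.86446928,  0.50249638, -0.0137933 ,  0.52619356],
       [-0.40802177, -0.68538428,  0.60313069,  0.16837888],
       [ 0.29361727,  0.52701592,  0.79752312, -0.87522374],
       [ 0.        ,  0.        ,  0.        ,  1.        ]])}
side {'camera_matrix': array([[478.89006693,   0.        , 318.89813055],
       [  0.        , 478.89006693, 198.13672902],
       [  0.        ,   0.        ,   1.        ]]), 'camera_from_world': array([[-0.91154878, -0.41094624, -0.01421299,  0.49280995],
       [ 0.24879102, -0.57872207,  0.77664908, -0.24315792],
       [-0.32738639,  0.70441746,  0.62977313, -0.87290833],
       [ 0.        ,  0.        ,  0.        ,  1.        ]])}
{'time_s': 0.1, 'joint_positions': array([-1.02277692e+01,  3.02730543e+01,  8.21487708e+01, -6.19116643e-04,
        6.76895120e+01, -1.02264405e+01]), 'qvel': array([ 0.02427849, -0.17147717, -0.1358522 ,  0.02185992,  0.02667348,
        0.00202168]), 'tau': array([-3.02360622e-04, -4.40987206e+01, -1.77151054e+01,  6.34850166e-02,
        5.34114777e-02, -3.85449334e-05]), 'position': array([6.24310658e-01, 1.45410107e-04, 2.04677318e-01]), 'tcp_rot': array([[ 1.93997613e-05,  9.99998168e-01, -1.91409545e-03],
       [ 9.99999944e-01, -1.87581901e-05,  3.35199809e-04],
       [ 3.35163290e-04, -1.91410185e-03, -9.99998112e-01]]), 'force': array([-0.73752036, -0.09825135,  0.57497372]), 'moment': array([ 0.05045328,  0.00159236, -0.01659981]), 'grasp_force': 0.0, 'opening': 0.998779989511006}
```

View pics/scene0.png

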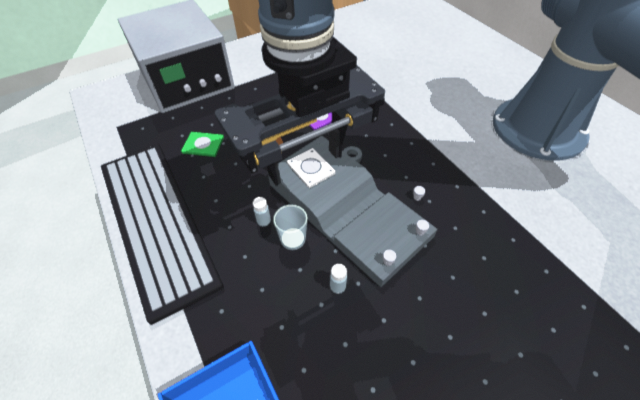

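View pics/side0.png

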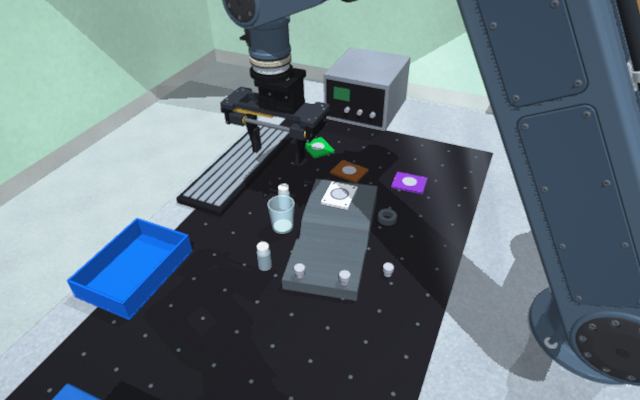

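The scene picture shows the block, with the plate near (312,167) and the gripper above its rear. In the side picture the plate is near (340,195) and the block's rest end near (320,290). I'll enlarge both.

```bash
python3 - <<'E'
import cv2
a=cv2.imread("pics/side0.png")[165:305,240:420]; cv2.imwrite("pics/sc.png",cv2.resize(a,None,fx=4,fy=4,interpolation=cv2.INTER_CUBIC))
a=cv2.imread("pics/scene0.png")[140:290,250:450]; cv2.imwrite("pics/cc.png",cv2.resize(a,None,fx=4,fy=4,interpolation=cv2.INTER_CUBIC))
E
```

```text
(no output)
```

View pics/sc.png

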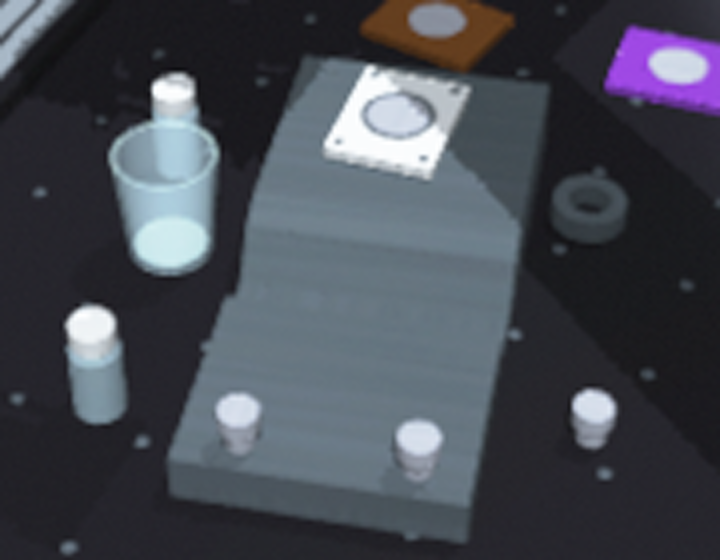

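View pics/cc.png

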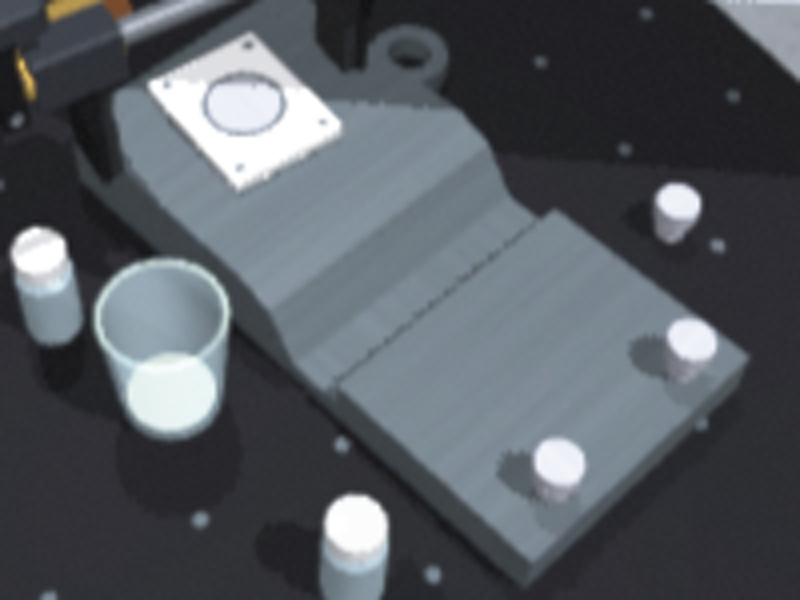

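Side crop: rest end corners at (170,462) and (468,505), plate corners (368,66), (470,83), (432,172), (326,155). Scene crop: rest corners (556,210), (338,382), (528,562), (748,357), plate corners (250,33), (341,126), (240,185), (150,85).

```bash
cat > h.py <<'E'
import numpy as np
from rig import vision
def proj(n,P):
    m=vision.camera_model(n);T=m["camera_from_world"];p=np.atleast_2d(P)@T[:3,:3].T+T[:3,3]
    q=np.c_[p[:,0],-p[:,1],-p[:,2]]@m["camera_matrix"].T
    return q[:,:2]/q[:,2:]
def ray(n,uv,z):
    m=vision.camera_model(n);T=m["camera_from_world"];d=np.linalg.inv(m["camera_matrix"])@[uv[0],uv[1],1]
    d=T[:3,:3].T@[d[0],-d[1],-d[2]];c=-T[:3,:3].T@T[:3,3]
    return c+d*(z-c[2])/d[2]
def place(p,loc):
    c,s=np.cos(p[2]),np.sin(p[2]);L=np.array(loc,float)
    return np.c_[p[0]+c*L[:,0]-s*L[:,1],p[1]+s*L[:,0]+c*L[:,1],L[:,2]]
S=lambda u,v:(240+u/4,165+v/4)
C=lambda u,v:(250+u/4,140+v/4)
E
python3 - <<'E'
from h import *
from scipy.optimize import least_squares
def fit(obs):
    def r(p): return np.concatenate([(proj(n,place(p,[np.array(l)/1000]))[0]-uv) for n,l,uv in obs])
    best=min((least_squares(r,[.6,0.1,a],loss='soft_l1') for a in np.arange(0,6.3,.8)),key=lambda s:s.cost)
    print(best.x,np.degrees(best.x[2]),'res',r(best.x).round(1)); return best.x
b=fit([("side",(164,75,28),S(468,505)),("side",(164,-75,28),S(170,462)),("side",(164,75,0),S(467,542)),("side",(164,-75,0),S(172,494)),
("side",(-150,75,46),S(550,86)),("side",(-150,-75,46),S(303,57)),
("scene",(46,75,28),C(556,210)),("scene",(46,-75,28),C(338,382)),("scene",(164,75,28),C(748,357)),("scene",(164,-75,28),C(528,562))])
q=fit([("side",(40,-32,54),S(326,155)),("side",(40,32,54),S(432,172)),("side",(-40,32,54),S(470,83)),("side",(-40,-32,54),S(368,66)),
("scene",(40,32,54),C(341,126)),("scene",(40,-32,54),C(240,185)),("scene",(-40,-32,54),C(150,85)),("scene",(-40,32,54),C(250,33))])
def inb(w):
    d=np.array(w[:2])-b[:2];c,s=np.cos(b[2]),np.sin(b[2]);return ((c*d[0]+s*d[1])*1000).round(1),((-s*d[0]+c*d[1])*1000).round(1)
print("plate in block",inb(q),np.degrees(q[2]-b[2]))
for n,uv,z in [("beaker",(164,155),.07),("vialA",(173,90),.06),("vialB",(91,325),.06),("collar",(588,203),.016),("s1",(238,410),.052),("s2",(418,436),.052),("s3",(593,408),.024)]:
    w=ray("side",S(*uv),z);print(n,w.round(3),inb(w))
E
```

```text
Traceback (most recent call last):
  File "h.py", line 4, in proj
    m=vision.camera_model(n);T=m["camera_from_world"];p=np.atleast_2d(P)@T[:3,:3].T+T[:3,3]
ValueError: time passes only in moves, steps and waits
```

```bash
sed -i 's/vision.camera_model(n)/cm(n)/; s/^from rig import vision/from rig import vision\nfrom functools import lru_cache\n@lru_cache\ndef cm(n): return vision.camera_model(n)/' h.py
cat > fit.py <<'E'
from h import *
from scipy.optimize import least_squares
def fit(obs):
    def r(p): return np.concatenate([(proj(n,place(p,[np.array(l)/1000]))[0]-uv) for n,l,uv in obs])
    best=min((least_squares(r,[.6,0.1,a],loss='soft_l1') for a in np.arange(0,6.3,.8)),key=lambda s:s.cost)
    print(best.x,np.degrees(best.x[2]),'res',r(best.x).round(1)); return best.x
E
python3 - <<'E'
from fit import *
b=fit([("side",(164,75,28),S(468,505)),("side",(164,-75,28),S(170,462)),("side",(164,75,0),S(467,542)),("side",(164,-75,0),S(172,494)),
("side",(-150,75,46),S(550,86)),("side",(-150,-75,46),S(303,57)),
("scene",(46,75,28),C(556,210)),("scene",(46,-75,28),C(338,382)),("scene",(164,75,28),C(748,357)),("scene",(164,-75,28),C(528,562))])
q=fit([("side",(40,-32,54),S(326,155)),("side",(40,32,54),S(432,172)),("side",(-40,32,54),S(470,83)),("side",(-40,-32,54),S(368,66)),
("scene",(40,32,54),C(341,126)),("scene",(40,-32,54),C(240,185)),("scene",(-40,-32,54),C(150,85)),("scene",(-40,32,54),C(250,33))])
def inb(w):
    d=np.array(w[:2])-b[:2];c,s=np.cos(b[2]),np.sin(b[2]);return ((c*d[0]+s*d[1])*1000).round(1),((-s*d[0]+c*d[1])*1000).round(1)
print("plate in block",inb(q),np.degrees(q[2]-b[2]))
for n,uv,z in [("beaker",(164,155),.07),("vialA",(173,90),.06),("vialB",(91,325),.06),("collar",(588,203),.016),("s1",(238,410),.052),("s2",(418,436),.052),("s3",(593,408),.024)]:
    w=ray("side",S(*uv),z);print(n,w.round(3),inb(w))
E
```

```text
[ 0.52017273 -0.03913195  1.779734  ] 101.97124662625508 res [-0.1  1.  -1.2 -0.3 -0.4  1.1 -0.8  1.  -0.2 -0.1  0.2 -0.2 -0.5 -1.4
 -0.7 -0.4  0.3 -1.   0.6 -0.9]
[ 0.54575893 -0.12646007  7.95728614] 455.9189123194373 res [-1.  -1.1 -0.3  0.1 -0.6  1.4 -1.1  0.8  1.1 -1.1  0.1 -0.9 -0.3 -0.4
  0.3 -0.9]
plate in block (np.float64(-90.7), np.float64(-6.9)) 353.9476656931822
beaker [ 0.644 -0.028  0.07 ] (np.float64(-14.7), np.float64(-123.5))
vialA [ 0.673 -0.093  0.06 ] (np.float64(-84.7), np.float64(-138.6))
vialB [0.621 0.096 0.06 ] (np.float64(111.2), np.float64(-127.0))
collar [ 0.432 -0.143  0.016] (np.float64(-83.0), np.float64(107.4))
s1 [0.531 0.112 0.052] (np.float64(145.5), np.float64(-41.8))
s2 [0.444 0.092 0.052] (np.float64(144.5), np.float64(47.1))
s3 [0.379 0.016 0.024] (np.float64(83.3), np.float64(126.8))
```

```bash
python3 -m handwheel '[{"delta_rot":[0,0,-0.1],"xyz":[-45,-16,0],"hand":0.2},{"delta_rot":[0,0,-0.209],"xyz":[-95,-34,0],"hand":0.2},{"delta_rot":[0,0,-0.209],"xyz":[-145,-52,0],"hand":0.2},{"delta_rot":[0,0,-0.209],"xyz":[-187,-67,0],"hand":0.2},{"delta_rot":[0,0,-0.209],"xyz":[-187,-67,60],"hand":0.2}]'
python3 - <<'E'
from rig import bot,vision
import cv2
s=bot.read_state();print(s['position'],s['tcp_rot'],s['opening'])
m=vision.camera_model("wrist");im=vision.capture("wrist");cv2.imwrite("pics/w1.png",im[:,:,::-1])
import pickle;pickle.dump(m,open("w1.pkl","wb"))
im=vision.capture("scene");cv2.imwrite("pics/s1.png",im[:,:,::-1])
E
```

```text
time_s: 0.72
position: [0.5614, -0.1928, 0.1492]
tcp_rot: [[-0.203, 0.979, 0.011], [0.979, 0.203, -0.007], [-0.01, 0.01, -1.0]]
force: [0.4, 0.5, -0.6]
opening: 0.517
grasp_force: 0.0
[ 0.56140076 -0.19278274  0.1491636 ] [[-0.202995    0.97911246  0.01148175]
 [ 0.97913324  0.20308571 -0.00736798]
 [-0.00954586  0.0097465  -0.99990694]] 0.516857758113143
```

View pics/w1.png

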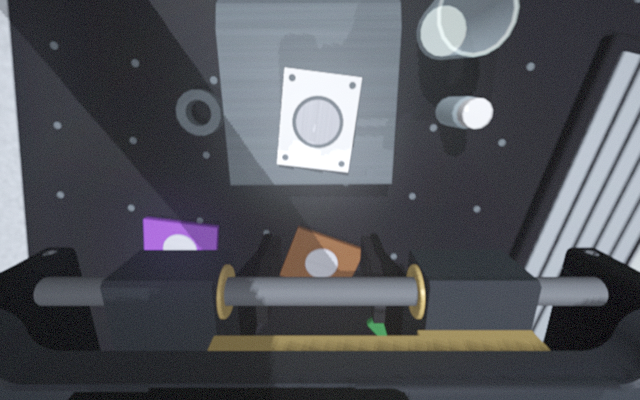

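The wrist view shows the plate with corners (285,67), (362,77), (349,173), (277,163), and the deck's rear edge from (230,185) to (393,184).

```bash
python3 - <<'E'
from h import *
import h,pickle
from rig import bot
m=pickle.load(open("w1.pkl","rb")); h.cm=lambda n:m
b=np.array([.52017,-.03913,1.77973])
def inb(w):
    d=w[:2]-b[:2];c,s=np.cos(b[2]),np.sin(b[2]);return np.round([(c*d[0]+s*d[1])*1000,(-s*d[0]+c*d[1])*1000],1)
for n,uv,z in [("f+",(285,67),.054),("f-",(362,77),.054),("r-",(349,173),.054),("r+",(277,163),.054),("d+",(230,185),.046),("d-",(393,184),.046)]:
    print(n,inb(ray("w",uv,z)))
s=bot.read_state();print(s['time_s'],s['position'],s['tcp_rot'][:,0],s['opening'],inb(s['position']))
E
```

```text
f+ [-50.4  18.3]
f- [-58.2 -44.1]
r- [-138.1  -35.3]
r+ [-128.6   28.4]
d+ [-150.4   73.7]
d- [-150.7  -77.2]
0.825 [ 0.55280988 -0.18539324  0.13991307] [-0.205403    0.97863103  0.00953479] 0.44186152287666614 [-149.9   -1.6]
```

```bash
python3 -m handwheel '[{"delta_rot":[0,0,0],"xyz":[-12,5,20],"hand":0.2},{"delta_rot":[0,0,0],"xyz":[-12,5,45],"hand":0.2},{"delta_rot":[0,0,0],"xyz":[-12,5,70],"hand":0.2},{"delta_rot":[0,0,0],"xyz":[-12,5,76],"hand":0.2},{"delta_rot":[0,0,0],"xyz":[-12,5,76],"hand":0.2}]'
```

```text
time_s: 1.45
position: [0.5659, -0.1974, 0.0703]
tcp_rot: [[-0.208, 0.978, 0.0], [0.978, 0.208, -0.0], [-0.0, 0.0, -1.0]]
force: [-0.6, -0.3, -0.1]
opening: 0.402
grasp_force: 0.0
```

```bash
python3 -m handwheel '[{"delta_rot":[0,0,0],"xyz":[0,-3,6],"hand":0.2},{"delta_rot":[0,0,0],"xyz":[0,-5,13],"hand":0.2},{"delta_rot":[0,0,0],"xyz":[5,-5,13],"hand":0.2},{"delta_rot":[0,0,0],"xyz":[10,-5,13],"hand":0.2},{"delta_rot":[0,0,0],"xyz":[15,-5,13],"hand":0.2}]'
python3 -m handwheel '[{"delta_rot":[0,0,0],"xyz":[5,0,0],"hand":0.2},{"delta_rot":[0,0,0],"xyz":[10,0,0],"hand":0.2},{"delta_rot":[0,0,0],"xyz":[15,0,0],"hand":0.2},{"delta_rot":[0,0,0],"xyz":[20,0,0],"hand":0.2},{"delta_rot":[0,0,0],"xyz":[25,0,0],"hand":0.2}]'
python3 - <<'E'
from rig import vision
import cv2
im=vision.capture("side")[130:310,240:440];cv2.imwrite("pics/s2.png",cv2.resize(im[:,:,::-1],None,fx=3,fy=3,interpolation=cv2.INTER_CUBIC))
E
```

```text
time_s: 2.08
position: [0.5574, -0.1836, 0.0567]
tcp_rot: [[-0.208, 0.978, 0.0], [0.978, 0.208, -0.0], [-0.0, 0.0, -1.0]]
force: [0.2, -0.5, 0.4]
opening: 0.401
grasp_force: 0.0
time_s: 2.7
position: [0.5521, -0.1593, 0.0566]
tcp_rot: [[-0.207, 0.978, -0.0], [0.978, 0.207, -0.0], [-0.0, -0.0, -1.0]]
force: [-1.0, -0.3, 0.6]
opening: 0.401
grasp_force: 0.0
```

View pics/s2.png

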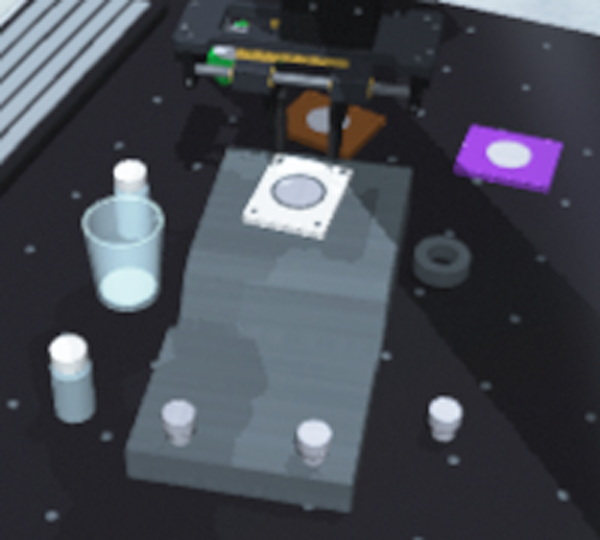

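The plate is square to the block, with its rear held by both fingertips. Pushing on.

```bash
for i in 1; do python3 -m handwheel '[{"delta_rot":[0,0,0],"xyz":[5,0,0],"hand":0.2},{"delta_rot":[0,0,0],"xyz":[10,0,0],"hand":0.2},{"delta_rot":[0,0,0],"xyz":[15,0,0],"hand":0.2},{"delta_rot":[0,0,0],"xyz":[20,0,0],"hand":0.2},{"delta_rot":[0,0,0],"xyz":[25,0,0],"hand":0.2}]'
python3 -m handwheel '[{"delta_rot":[0,0,0],"xyz":[5,0,0],"hand":0.2},{"delta_rot":[0,0,0],"xyz":[10,0,0],"hand":0.2},{"delta_rot":[0,0,0],"xyz":[15,0,0],"hand":0.2},{"delta_rot":[0,0,0],"xyz":[20,0,0],"hand":0.2},{"delta_rot":[0,0,0],"xyz":[25,0,0],"hand":0.2}]'
python3 -m handwheel '[{"delta_rot":[0,0,0],"xyz":[5,0,0],"hand":0.2},{"delta_rot":[0,0,0],"xyz":[10,0,0],"hand":0.2},{"delta_rot":[0,0,0],"xyz":[15,0,0],"hand":0.2},{"delta_rot":[0,0,0],"xyz":[20,0,0],"hand":0.2},{"delta_rot":[0,0,0],"xyz":[25,0,0],"hand":0.2}]'
done
python3 - <<'E'
from rig import vision
import cv2
im=vision.capture("side")[130:310,240:440];cv2.imwrite("pics/s3.png",cv2.resize(im[:,:,::-1],None,fx=3,fy=3,interpolation=cv2.INTER_CUBIC))
E
```

```text
time_s: 3.38
position: [0.5469, -0.1348, 0.0565]
tcp_rot: [[-0.208, 0.978, -0.0], [0.978, 0.208, 0.0], [0.0, -0.0, -1.0]]
force: [-0.5, 1.2, -0.6]
opening: 0.4
grasp_force: 0.0
time_s: 4.0
position: [0.5417, -0.1104, 0.0566]
tcp_rot: [[-0.207, 0.978, 0.0], [0.978, 0.207, -0.0], [-0.0, 0.0, -1.0]]
force: [-0.8, -0.3, -0.4]
opening: 0.4
grasp_force: 0.0
time_s: 4.62
position: [0.5365, -0.0859, 0.0566]
tcp_rot: [[-0.207, 0.978, 0.0], [0.978, 0.207, -0.0], [-0.0, 0.0, -1.0]]
force: [0.9, 0.3, 0.7]
opening: 0.401
grasp_force: 0.0
```

View pics/s3.png

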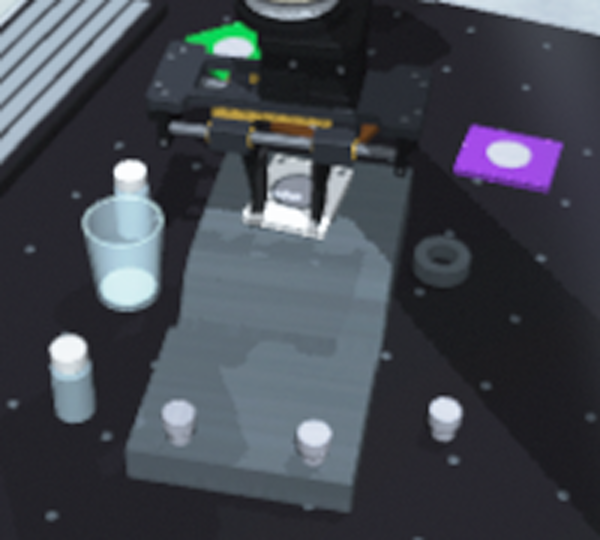

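The fingers are seen over the plate and the plate has not moved, so the tips are passing above it. I'll check the tip height against the image.

```bash
python3 - <<'E'
from h import *
from rig import bot,vision
import cv2
s=bot.read_state();print(s['position'],bot.tip_extent,s['opening'],s['time_s'])
R,p=s['tcp_rot'],s['position']
for e in (0.0,.008):
  for dy in (-.025,.025):
    for dx in (-.0095,.0095):
      w=p+R@[dx,dy,e]; print(e,dy,dx,((proj("side",w)[0]-[240,130])*3).round())
im=vision.capture("side")[165:235,290:390];cv2.imwrite("pics/s4.png",cv2.resize(im[:,:,::-1],None,fx=8,fy=8,interpolation=cv2.INTER_CUBIC))
E
```

```text
[ 0.53613322 -0.08521793  0.05651603] 0.008 0.39612129768997073 4.675
0.0 -0.025 -0.0095 [323. 223.]
0.0 -0.025 0.0095 [319. 239.]
0.0 0.025 -0.0095 [258. 215.]
0.0 0.025 0.0095 [253. 230.]
0.008 -0.025 -0.0095 [323. 231.]
0.008 -0.025 0.0095 [319. 247.]
0.008 0.025 -0.0095 [258. 223.]
0.008 0.025 0.0095 [253. 239.]
```

View pics/s4.png

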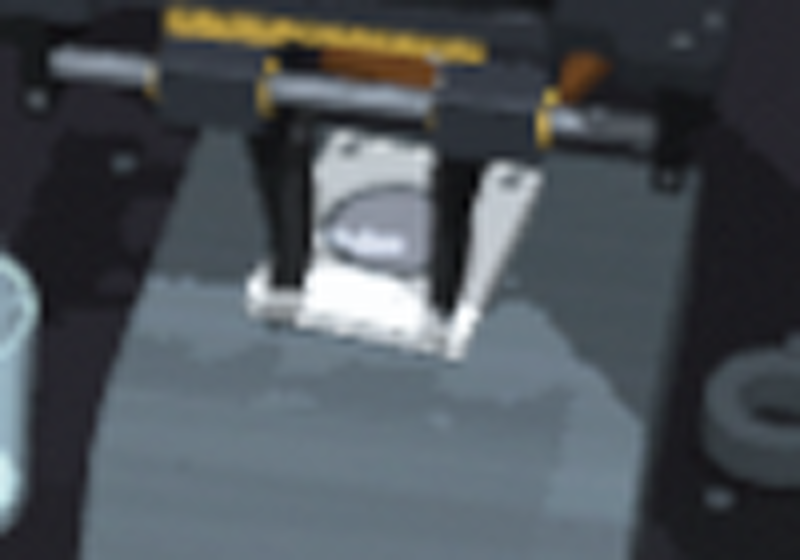

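```bash
python3 - <<'E'
from h import *
from rig import bot,vision
import cv2
for dx in (-.058,-.044,.044,.058):
    for dy in (-.0095,.0095):
        w=[.6243+dx,dy,.1967]; print(dx,dy,"side",proj("side",w)[0].round(1),"scene",proj("scene",w)[0].round(1))
a=cv2.imread("pics/side0.png")[115:175,235:315]; a=cv2.resize(a,None,fx=5,fy=5,interpolation=cv2.INTER_CUBIC)
s=bot.read_state();R,p=s['tcp_rot'],s['position']
for dy in (-.025,.025):
    for dx in (-.0095,.0095): print(dy,dx,"scene now",((proj("scene",p+R@[dx,dy,.008])[0]-[270,120])*5).round())
c=vision.capture("scene")[120:180,270:350,::-1]; c=cv2.resize(c,None,fx=5,fy=5,interpolation=cv2.INTER_CUBIC)
cv2.imwrite("pics/cmp.png",np.hstack([a,c]))
E
```

```text
-0.058 -0.0095 side [307.6 169.6] scene [335.7 156.7]
-0.058 0.0095 side [303.4 174.9] scene [342.5 164.7]
-0.044 -0.0095 side [301.1 168. ] scene [327.8 160.1]
-0.044 0.0095 side [296.9 173.2] scene [334.5 168.3]
0.044 -0.0095 side [262.3 158.1] scene [275.2 183.4]
0.044 0.0095 side [257.6 163.1] scene [281.2 192.4]
0.058 -0.0095 side [256.3 156.6] scene [266.4 187.3]
0.058 0.0095 side [251.5 161.5] scene [272.2 196.4]
-0.025 -0.0095 scene now [310. 249.]
-0.025 0.0095 scene now [343. 275.]
0.025 -0.0095 scene now [217. 314.]
0.025 0.0095 scene now [250. 342.]
```

View pics/cmp.png

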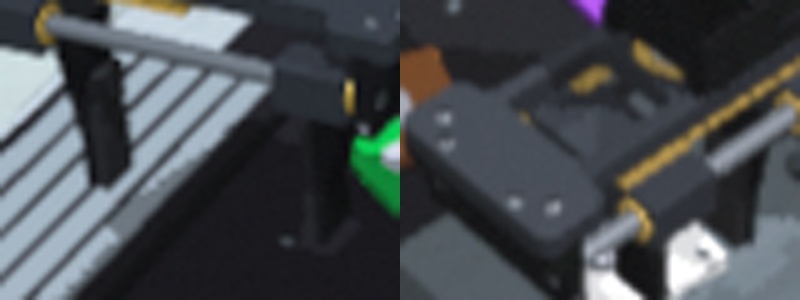

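The fingertips appear about 8 px above their predicted place in both views (side: (325.8,201.3) and (345.8,203.9); scene: about (337.6,168.4)). I'll solve for the tip offset.

```bash
python3 - <<'E'
from h import *
from rig import bot
from scipy.optimize import least_squares
s=bot.read_state();R,p=s['tcp_rot'],s['position']
def solve(o):
    f=lambda d:np.concatenate([proj(n,w+np.array(d))[0]-uv for n,w,uv in o]); r=least_squares(f,[0,0,0]); print((r.x*1000).round(1),f(r.x).round(1)); return r.x
d=solve([("side",p+R@[.0095,.025,.008],(325.75,201.3)),("side",p+R@[.0095,-.025,.008],(345.75,203.9)),("scene",p+R@[.0095,-.025,.008],(337.6,168.4))])
print("in tool axes",(R.T@d*1000).round(1))
E
```

```text
[ 0.8 -3.3 19.4] [-1.4  0.4  0.8  0.6 -0.2 -0.9]
in tool axes [ -3.4   0.1 -19.4]
```

The real fingertips are 19 mm higher than the stated extent. I'll go back behind the plate and come down by that amount.

```bash
python3 -m handwheel '[{"delta_rot":[0,0,0],"xyz":[-30,0,0],"hand":0.2},{"delta_rot":[0,0,0],"xyz":[-70,0,0],"hand":0.2},{"delta_rot":[0,0,0],"xyz":[-108,0,0],"hand":0.2},{"delta_rot":[0,0,0],"xyz":[-108,0,0],"hand":0.2},{"delta_rot":[0,0,0],"xyz":[-108,0,0],"hand":0.2}]'
python3 -m handwheel '[{"delta_rot":[0,0,0],"xyz":[0,0,6],"hand":0.2},{"delta_rot":[0,0,0],"xyz":[0,0,11],"hand":0.2},{"delta_rot":[0,0,0],"xyz":[0,0,14],"hand":0.2},{"delta_rot":[0,0,0],"xyz":[0,0,16],"hand":0.2},{"delta_rot":[0,0,0],"xyz":[0,0,18],"hand":0.2}]'
python3 -m handwheel '[{"delta_rot":[0,0,0],"xyz":[5,0,0],"hand":0.2},{"delta_rot":[0,0,0],"xyz":[10,0,0],"hand":0.2},{"delta_rot":[0,0,0],"xyz":[15,0,0],"hand":0.2},{"delta_rot":[0,0,0],"xyz":[20,0,0],"hand":0.2},{"delta_rot":[0,0,0],"xyz":[25,0,0],"hand":0.2}]'
python3 - <<'E'
from rig import vision
import cv2
im=vision.capture("side")[130:310,240:440];cv2.imwrite("pics/s5.png",cv2.resize(im[:,:,::-1],None,fx=3,fy=3,interpolation=cv2.INTER_CUBIC))
a=cv2.imread("pics/side0.png")[:,:,::-1][130:310,240:440]
w=((im.min(2)>190)&(abs(im.astype(int)-a).max(2)>60)).nonzero();print(len(w[0]),w[0].mean()*3,w[1].mean()*3)
E
```

```text
time_s: 5.4
position: [0.5583, -0.1914, 0.0563]
tcp_rot: [[-0.207, 0.978, -0.001], [0.978, 0.207, 0.001], [0.001, -0.001, -1.0]]
force: [-0.1, 0.9, -0.1]
opening: 0.399
grasp_force: 0.0
time_s: 6.02
position: [0.5591, -0.1918, 0.0384]
tcp_rot: [[-0.208, 0.978, 0.0], [0.978, 0.208, -0.0], [-0.0, 0.0, -1.0]]
force: [-0.5, 0.6, 0.1]
opening: 0.404
grasp_force: 0.0
time_s: 6.65
position: [0.5538, -0.167, 0.0386]
tcp_rot: [[-0.208, 0.978, 0.0], [0.978, 0.208, -0.0], [-0.0, 0.0, -1.0]]
force: [-0.2, 0.2, -0.1]
opening: 0.401
grasp_force: 0.0
38 164.5263157894737 250.3421052631579
```

```bash
cat > blob.py <<'E'
from h import *
from rig import bot,vision
import cv2
b=np.array([.52017,-.03913,1.77973])
def inb(w):
    d=w[:2]-b[:2];c,s=np.cos(b[2]),np.sin(b[2]);return np.round([(c*d[0]+s*d[1])*1000,(-s*d[0]+c*d[1])*1000,w[2]*1000])
def blobs(im,name):
    for nm,cam in ((name,"side"),):
        k=cv2.connectedComponentsWithStats(((im.min(2)>150)&(im.max(2).astype(int)-im.min(2)<35)).astype(np.uint8))
        for st,ce in zip(k[2][1:],k[3][1:]):
            if st[4]>15 and 260<ce[0]<400 and 150<ce[1]<300: print(nm,st,ce.round(1),inb(ray(cam,ce,.054)))
if __name__=="__main__":
    blobs(cv2.imread("pics/side0.png"),"ref"); 
    s=bot.read_state(); print("tcp",inb(s['position']),s['force'].round(1),s['time_s'])
    blobs(np.ascontiguousarray(vision.capture("side")),"now")
E
python3 blob.py
```

```text
ref [321 181  36  29 629] [338.  195.5] [-88.  -9.  54.]
ref [278 184  10  11  92] [282.8 188.8] [ -87. -141.   54.]
ref [275 220  16  11 138] [282.3 224.7] [  35. -108.   54.]
ref [257 242  12  13 132] [262.3 247.8] [ 110. -129.   54.]
ref [294 263  11   9  79] [299.  267.3] [147. -43.  54.]
ref [383 263  11   9  69] [388.  266.6] [110. 127.  54.]
ref [339 270  12  11  85] [344.3 274.2] [147.  47.  54.]
tcp [-131.   -6.   39.] [-0.1 -0.1  0. ] 6.7
now [278 183  11  14 107] [283.  188.9] [ -87. -140.   54.]
now [321 182  36  28 630] [338.4 195.5] [-88.  -8.  54.]
now [274 219  17  13 152] [282.3 224.8] [  35. -108.   54.]
now [256 241  13  14 139] [262.5 247.7] [ 110. -129.   54.]
now [383 263  11  10  78] [388.1 267. ] [112. 127.  54.]
now [294 264  11  14  93] [299.  268.8] [151. -41.  54.]
now [339 270  12  12 100] [344.3 274.9] [149.  47.  54.]
```

```bash
python3 -m handwheel '[{"delta_rot":[0,0,0],"xyz":[3,0,0],"hand":0.2},{"delta_rot":[0,0,0],"xyz":[6,0,0],"hand":0.2},{"delta_rot":[0,0,0],"xyz":[9,0,0],"hand":0.2},{"delta_rot":[0,0,0],"xyz":[12,0,0],"hand":0.2},{"delta_rot":[0,0,0],"xyz":[15,0,0],"hand":0.2}]'
python3 blob.py|grep -v ref|grep '32[0-9]\|tcp'
python3 - <<'E'
from rig import vision
import cv2
ims=[vision.capture("side")[160:220,290:390],vision.capture("scene")[120:190,270:370]]
ims=[cv2.resize(cv2.copyMakeBorder(i,0,70-i.shape[0],0,0,0),(800,560) if 0 else (400,280),interpolation=cv2.INTER_CUBIC) for i in ims]
cv2.imwrite("pics/s6.png",cv2.hconcat(ims)[:,:,::-1])
E
```

```text
time_s: 7.38
position: [0.5506, -0.1525, 0.0385]
tcp_rot: [[-0.207, 0.978, -0.0], [0.978, 0.207, 0.0], [0.0, -0.0, -1.0]]
force: [-0.9, -0.1, -0.6]
opening: 0.399
grasp_force: 0.0
tcp [-117.   -6.   39.] [-0.9 -0.1 -0.6] 7.375
now [321 182  36  28 588] [338.3 196.2] [-85.  -8.  54.]
```

```bash
python3 - <<'E'
from h import *
from rig import bot,vision
import cv2
s=bot.read_state();R,p=s['tcp_rot'],s['position']
g=cv2.cvtColor(vision.capture("side"),cv2.COLOR_RGB2GRAY)
print("    ",*range(322,362,2))
for r in range(166,212): print(r,' '.join("%3d"%v for v in g[r,322:362:2]))
for z in (-.020,-.011,-.0,.008):
  print(z,[proj("side",p+R@[.0095,dy,z])[0].round(1) for dy in (.032,.018,-.018,-.032)])
E
```

```text
322 324 326 328 330 332 334 336 338 340 342 344 346 348 350 352 354 356 358 360
166  49  49  49  47  72  45  72  85  91  96 105 120 139 147  48  54  38  41  42  45
167  48  50  49  47  49  20  40  67  68  69  87 107 108 111  49  49  36  36  36  37
168  45  48  48  48  24  28  40  73  73  74 110 138 132 110  49  49  37  37  35  35
169  32  37  40  41  19  41  43  73  74  73 127 150 149 128  49  49  41  35  36  36
170  26  28  24  24  22  39  37  73  73  73 120 151 150 135  49  49  42  35  35  36
171  28  27  25  19  21  31  33  74  73  74  99 147 149 140  47  48  42  35  36  36
172  30  28  27  20  18  30  35  74  73  74  82 134 149 143  40  37  36  40  41  37
173  28  29  28  21  23  31  36  70  74  74  73  97 132 119  29  21  22  55  59  55
174  27  28  26  24  27  36  39  59  72  74  73  73  82  79  29  21  22  71  74  74
175  28  27  27  24  25  43  36  51  58  68  70  74  73  59  26  18  26  73  73  75
176  28  29  29  28  24  42  28  37  48  54  62  69  74  58  27  21  36  74  73  72
177  28  28  26  27  24  43  29  26  28  46  54  58  70  57  26  21  52  74  74  59
178  27  26 
[... 2539 characters left out ...]
 110 121 150 192 192 217 134 110 108 108 107 107 105
209 107 107 106 108 108 108 109 109 109 111 102 135 193 122 111 110 109 110 108 107
210 107 106 106 107 108 107 108 107 107 109 109 109 110 111 111 110 110 109 110 110
211 107 108 106 106 107 107 107 107 107 108 108 108 108 108 108 107 107 109 109 109
-0.02 [array([327.2, 187.2]), array([333. , 187.9]), array([348.2, 189.7]), array([354.2, 190.5])]
-0.011 [array([327.2, 190.2]), array([333. , 190.9]), array([348.2, 192.8]), array([354.1, 193.5])]
-0.0 [array([327.2, 193.9]), array([333. , 194.6]), array([348. , 196.4]), array([353.9, 197.2])]
0.008 [array([327.2, 196.5]), array([333. , 197.2]), array([348. , 199.1]), array([353.8, 199.8])]
```

The tips are still about 2 mm above the plate's top. I'll calibrate by touching the deck just behind the plate.

```bash
python3 -m handwheel '[{"delta_rot":[0,0,0],"xyz":[0,0,-3],"hand":0.2},{"delta_rot":[0,0,0],"xyz":[-17,0,-3],"hand":0.2},{"delta_rot":[0,0,0],"xyz":[-34,0,-3],"hand":0.2},{"delta_rot":[0,0,0],"xyz":[-34,0,0],"hand":0.2},{"delta_rot":[0,0,0],"xyz":[-34,0,2],"hand":0.2}]'
python3 -m handwheel '[{"delta_rot":[0,0,0],"xyz":[0,0,1],"hand":0.2},{"delta_rot":[0,0,0],"xyz":[0,0,2],"hand":0.2},{"delta_rot":[0,0,0],"xyz":[0,0,3],"hand":0.2},{"delta_rot":[0,0,0],"xyz":[0,0,4],"hand":0.2},{"delta_rot":[0,0,0],"xyz":[0,0,4],"hand":0.2}]'
```

```text
time_s: 8.2
position: [0.5573, -0.1862, 0.0361]
tcp_rot: [[-0.207, 0.978, -0.001], [0.978, 0.207, 0.001], [0.001, -0.001, -1.0]]
force: [-0.1, -0.6, 0.1]
opening: 0.396
grasp_force: 0.0
time_s: 8.82
position: [0.5578, -0.1859, 0.0325]
tcp_rot: [[-0.208, 0.978, -0.0], [0.978, 0.208, 0.0], [0.0, -0.0, -1.0]]
force: [-0.4, -0.2, 0.0]
opening: 0.398
grasp_force: 0.0
```

```bash
python3 -m handwheel '[{"delta_rot":[0,0,0],"xyz":[0,0,0.5],"hand":0.2},{"delta_rot":[0,0,0],"xyz":[0,0,1],"hand":0.2},{"delta_rot":[0,0,0],"xyz":[0,0,1.5],"hand":0.2},{"delta_rot":[0,0,0],"xyz":[0,0,2],"hand":0.2},{"delta_rot":[0,0,0],"xyz":[0,0,2],"hand":0.2}]'
```

```text
time_s: 9.45
position: [0.5577, -0.186, 0.0305]
tcp_rot: [[-0.207, 0.978, -0.0], [0.978, 0.207, 0.0], [0.0, -0.0, -1.0]]
force: [0.2, -0.5, 0.1]
opening: 0.398
grasp_force: 0.0
```

```bash
python3 -m handwheel '[{"delta_rot":[0,0,0],"xyz":[5,0,0],"hand":0.2},{"delta_rot":[0,0,0],"xyz":[10,0,0],"hand":0.2},{"delta_rot":[0,0,0],"xyz":[15,0,0],"hand":0.2},{"delta_rot":[0,0,0],"xyz":[20,0,0],"hand":0.2},{"delta_rot":[0,0,0],"xyz":[25,0,0],"hand":0.2}]'
python3 blob.py|grep -v ref|grep '32[0-9]\|tcp'
```

```text
time_s: 10.07
position: [0.5525, -0.1612, 0.0306]
tcp_rot: [[-0.208, 0.978, -0.0], [0.978, 0.208, -0.0], [-0.0, -0.0, -1.0]]
force: [1.2, 0.1, 1.4]
opening: 0.402
grasp_force: 0.3
tcp [-126.   -6.   31.] [1.2 0.1 1.4] 10.075
now [323 187  34  28 694] [339.5 200.7] [-70.  -2.  54.]
```

The plate is moving now. Continuing at 40 mm/s.

```bash
python3 -m handwheel '[{"delta_rot":[0,0,0],"xyz":[5,0,0],"hand":0.2},{"delta_rot":[0,0,0],"xyz":[10,0,0],"hand":0.2},{"delta_rot":[0,0,0],"xyz":[15,0,0],"hand":0.2},{"delta_rot":[0,0,0],"xyz":[20,0,0],"hand":0.2},{"delta_rot":[0,0,0],"xyz":[25,0,0],"hand":0.2}]'
python3 blob.py|grep -v ref|grep '3[2-4][0-9]\|tcp'
python3 -m handwheel '[{"delta_rot":[0,0,0],"xyz":[5,0,0],"hand":0.2},{"delta_rot":[0,0,0],"xyz":[10,0,0],"hand":0.2},{"delta_rot":[0,0,0],"xyz":[15,0,0],"hand":0.2},{"delta_rot":[0,0,0],"xyz":[20,0,0],"hand":0.2},{"delta_rot":[0,0,0],"xyz":[25,0,0],"hand":0.2}]'
python3 blob.py|grep -v ref|grep '3[2-4][0-9]\|tcp'
```

```text
time_s: 10.75
position: [0.5473, -0.1368, 0.0306]
tcp_rot: [[-0.207, 0.978, -0.0], [0.978, 0.207, -0.0], [-0.0, -0.0, -1.0]]
force: [-0.5, -0.0, 0.5]
opening: 0.401
grasp_force: 0.3
tcp [-101.   -6.   31.] [-0.5 -0.   0.5] 10.75
now [320 194  35  29 730] [337.7 207.4] [-46.  -2.  54.]
now [339 270  12  12  97] [344.3 274.7] [148.  47.  54.]
time_s: 11.42
position: [0.5421, -0.1123, 0.0306]
tcp_rot: [[-0.208, 0.978, -0.0], [0.978, 0.208, 0.0], [0.0, -0.0, -1.0]]
force: [0.3, -1.4, 0.7]
opening: 0.402
grasp_force: 0.3
tcp [-76.  -6.  31.] [ 0.3 -1.4  0.7] 11.425
now [318 200  36  30 758] [335.6 214.6] [-21.  -2.  54.]
now [339 270  12  12  98] [344.3 274.8] [148.  47.  54.]
```

```bash
python3 -m handwheel '[{"delta_rot":[0,0,0],"xyz":[5,0,0],"hand":0.2},{"delta_rot":[0,0,0],"xyz":[10,0,0],"hand":0.2},{"delta_rot":[0,0,0],"xyz":[15,0,0],"hand":0.2},{"delta_rot":[0,0,0],"xyz":[20,0,0],"hand":0.2},{"delta_rot":[0,0,0],"xyz":[25,0,0],"hand":0.2}]'
python3 blob.py|grep -v ref|grep '3[2-4][0-9]\|tcp'
python3 -m handwheel '[{"delta_rot":[0,0,0],"xyz":[4,0,0],"hand":0.2},{"delta_rot":[0,0,0],"xyz":[7,0,0],"hand":0.2},{"delta_rot":[0,0,0],"xyz":[10,0,0],"hand":0.2},{"delta_rot":[0,0,0],"xyz":[13,0,0],"hand":0.2},{"delta_rot":[0,0,0],"xyz":[15,0,0],"hand":0.2}]'
python3 blob.py|grep -v ref|grep '3[2-4][0-9]\|tcp'
python3 - <<'E'
from rig import vision
import cv2
a=cv2.resize(vision.capture("side")[170:280,285:385],(545,600),interpolation=cv2.INTER_CUBIC)
cv2.imwrite("pics/s7.png",a[:,:,::-1])
E
```

```text
time_s: 12.1
position: [0.5369, -0.0878, 0.0306]
tcp_rot: [[-0.207, 0.978, -0.0], [0.978, 0.207, 0.0], [0.0, -0.0, -1.0]]
force: [-0.4, 0.2, -0.3]
opening: 0.404
grasp_force: 0.0
tcp [-51.  -6.  31.] [-0.4  0.2 -0.3] 12.1
now [ 316  206   36   37 1009] [333.6 223.9] [10. -0. 54.]
now [339 270  12  12  97] [344.3 274.7] [148.  47.  54.]
time_s: 12.78
position: [0.534, -0.0734, 0.0306]
tcp_rot: [[-0.208, 0.978, 0.0], [0.978, 0.208, -0.0], [-0.0, 0.0, -1.0]]
force: [-0.1, -0.1, -0.0]
opening: 0.401
grasp_force: 0.2
tcp [-36.  -6.  31.] [-0.1 -0.1 -0. ] 12.775
now [316 209  35  37 999] [332.9 226.8] [19.  0. 54.]
now [339 270  12  12  97] [344.3 274.7] [148.  47.  54.]
```

```bash
python3 - <<'E'
from h import *
b=[.52017,-.03913,1.77973]
a=np.arctan2(46,66)
for sh in (0,-8):
  L=[]
  for dx in (0,80):
   for n in (-4,4):
    for y in (-34,30):
      L.append((-25+sh+dx*np.cos(a)+n*np.sin(a),y,62-dx*np.sin(a)+n*np.cos(a)))
  uv=proj("side",place(b,np.array(L)/1000));print(sh,uv.min(0),uv.max(0),np.round(L[-1]))
E
```

```text
0 [315.23017641 208.22321941] [350.39813688 248.62180311] [43. 30. 20.]
-8 [316.03754233 205.93038094] [350.99042542 246.03830482] [35. 30. 20.]
```

The plate's outline matches the tipped pose in the pocket. Next is the rising push.

```bash
python3 -m handwheel '[{"delta_rot":[0,0,0],"xyz":[5,0,-1],"hand":0.2},{"delta_rot":[0,0,0],"xyz":[10,0,-2],"hand":0.2},{"delta_rot":[0,0,0],"xyz":[15,0,-3],"hand":0.2},{"delta_rot":[0,0,0],"xyz":[20,0,-4],"hand":0.2},{"delta_rot":[0,0,0],"xyz":[25,0,-5],"hand":0.2}]'
python3 blob.py|grep -v ref|grep '3[2-4][0-9]\|tcp'
```

```text
time_s: 13.5
position: [0.5289, -0.049, 0.036]
tcp_rot: [[-0.207, 0.978, 0.001], [0.978, 0.207, 0.0], [0.0, 0.001, -1.0]]
force: [0.0, 0.2, 0.6]
opening: 0.399
grasp_force: 0.2
tcp [-11.  -6.  36.] [0.  0.2 0.6] 13.5
now [328 152  17   4  41] [335.5 153.7] [-257.  -47.   54.]
now [315 209  34  37 957] [331.5 226.8] [20. -3. 54.]
now [339 270  12  12  97] [344.3 274.7] [148.  47.  54.]
```

```bash
python3 -m handwheel '[{"delta_rot":[0,0,0],"xyz":[5,0,-1],"hand":0.2},{"delta_rot":[0,0,0],"xyz":[10,0,-2],"hand":0.2},{"delta_rot":[0,0,0],"xyz":[15,0,-3],"hand":0.2},{"delta_rot":[0,0,0],"xyz":[20,0,-4],"hand":0.2},{"delta_rot":[0,0,0],"xyz":[25,0,-5],"hand":0.2}]'
python3 blob.py|grep -v ref|grep '3[2-4][0-9]\|tcp'
python3 - <<'E'
from rig import vision
import cv2
a=cv2.resize(vision.capture("side")[150:290,240:410],(728,600),interpolation=cv2.INTER_CUBIC)
cv2.imwrite("pics/s8.png",a[:,:,::-1])
E
```

```text
time_s: 14.18
position: [0.5234, -0.0241, 0.0405]
tcp_rot: [[-0.208, 0.978, -0.0], [0.978, 0.208, 0.0], [0.0, -0.0, -1.0]]
force: [0.5, 1.0, -0.1]
opening: 0.401
grasp_force: 0.0
tcp [14. -6. 41.] [ 0.5  1.  -0.1] 14.175
now [312 145  35  11  91] [329.6 151.7] [-263.  -63.   54.]
now [323 157  20   4  40] [332.1 159.1] [-230.  -51.   54.]
now [315 213  32  33 611] [330.2 227.6] [23. -5. 54.]
now [322 227  16  13 168] [329.8 232.9] [39. -3. 54.]
now [339 270  12  12  96] [344.3 274.6] [148.  47.  54.]
```

View pics/s8.png

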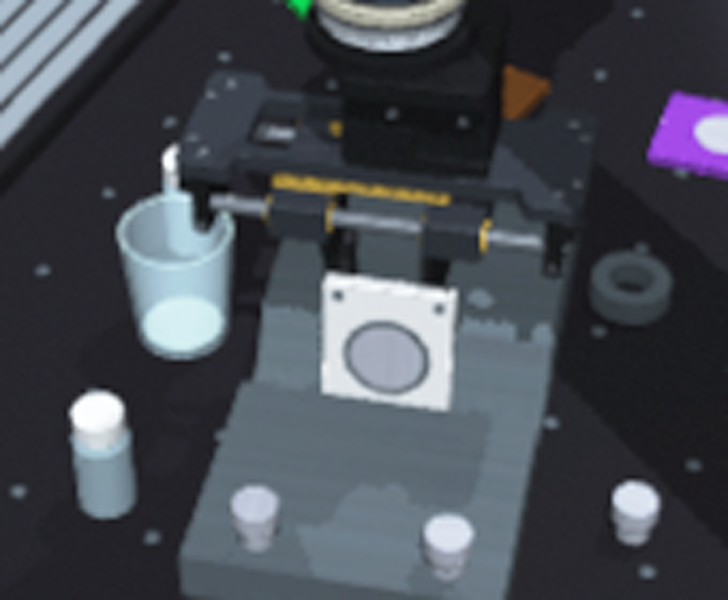

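The plate stands steeply in the pocket against the wall, disc towards the rest (disc at (385,358)), and all bystanders are in place. Pushing on over the wall.

```bash
python3 -m handwheel '[{"delta_rot":[0,0,0],"xyz":[5,0,-0.5],"hand":0.2},{"delta_rot":[0,0,0],"xyz":[10,0,-1],"hand":0.2},{"delta_rot":[0,0,0],"xyz":[15,0,-1.5],"hand":0.2},{"delta_rot":[0,0,0],"xyz":[20,0,-2],"hand":0.2},{"delta_rot":[0,0,0],"xyz":[25,0,-2],"hand":0.2}]'
python3 blob.py|grep -v ref|grep '3[0-4][0-9]\|tcp'
python3 -m handwheel '[{"delta_rot":[0,0,0],"xyz":[5,0,0],"hand":0.2},{"delta_rot":[0,0,0],"xyz":[10,0,0],"hand":0.2},{"delta_rot":[0,0,0],"xyz":[15,0,0],"hand":0.2},{"delta_rot":[0,0,0],"xyz":[20,0,0],"hand":0.2},{"delta_rot":[0,0,0],"xyz":[22,0,0],"hand":0.2}]'
python3 blob.py|grep -v ref|grep '3[0-4][0-9]\|tcp'
```

```text
time_s: 14.9
position: [0.5183, 0.0003, 0.0426]
tcp_rot: [[-0.208, 0.978, 0.0], [0.978, 0.208, 0.0], [0.0, 0.0, -1.0]]
force: [0.2, -0.3, 0.2]
opening: 0.402
grasp_force: 0.0
tcp [39. -6. 43.] [ 0.2 -0.3  0.2] 14.9
now [310 153  36  10  96] [327.3 158.4] [-231.  -63.   54.]
now [317 164  24   4  56] [328.3 165.6] [-200.  -54.   54.]
now [311 229  32   9 153] [326.8 233.2] [41. -9. 54.]
now [339 270  12  12  95] [344.3 274.8] [148.  47.  54.]
time_s: 15.58
position: [0.5136, 0.0218, 0.0425]
tcp_rot: [[-0.208, 0.978, -0.0], [0.978, 0.208, 0.0], [0.0, -0.0, -1.0]]
force: [-0.3, -0.2, -0.1]
opening: 0.401
grasp_force: 0.0
tcp [61. -6. 43.] [-0.3 -0.2 -0.1] 15.575
now [307 157  38  12 103] [326. 165.] [-202.  -61.   54.]
now [316 171  21   4  45] [326.4 172.9] [-169.  -53.   54.]
now [309 230  38  33 842] [327.7 247. ] [81.  1. 54.]
now [339 270  12  12  88] [344.4 274.8] [148.  48.  54.]
```

```bash
python3 -m handwheel '[{"delta_rot":[0,0,0],"xyz":[-10,0,-15],"hand":0.2},{"delta_rot":[0,0,0],"xyz":[-20,0,-50],"hand":0.2},{"delta_rot":[0,0,0],"xyz":[-50,0,-90],"hand":0.2},{"delta_rot":[0,0,0],"xyz":[-90,0,-120],"hand":0.2},{"delta_rot":[0,0,0],"xyz":[-120,0,-120],"hand":0.2}]'
python3 - <<'E'
from blob import *
im=np.ascontiguousarray(vision.capture("side")); cv2.imwrite("pics/fin.png",im[:,:,::-1])
blobs(im,"now")
k=cv2.connectedComponentsWithStats((im.min(2)>150).astype(np.uint8))
for x in (56,62):
    L=[(x+a,y,z) for a in(-40,40) for y in(-38,26) for z in (28,36)]
    uv=proj("side",place(b,np.array(L)/1000));print(x,uv.min(0),uv.max(0))
print(cv2.cvtColor(im,cv2.COLOR_RGB2GRAY)[222:266:3,302:352:3])
sc=vision.capture("scene");cv2.imwrite("pics/finc.png",sc[:,:,::-1])
print(cv2.cvtColor(sc,cv2.COLOR_RGB2GRAY)[175:235:4,320:400:4])
print(bot.read_state()['force'])
E
```

```text
time_s: 16.25
position: [0.5411, -0.0983, 0.1656]
tcp_rot: [[-0.207, 0.978, 0.007], [0.978, 0.207, -0.003], [-0.004, 0.006, -1.0]]
force: [-0.1, 0.4, -0.1]
opening: 0.401
grasp_force: 0.0
now [278 183  11  12  98] [282.8 188.5] [ -88. -141.   54.]
now [275 220  17  11 130] [282.  224.6] [  34. -108.   54.]
now [309 230  38  33 928] [328.1 245.9] [78.  1. 54.]
now [257 242  12  13 131] [262.4 247.9] [ 110. -129.   54.]
now [383 263  11   8  66] [388.1 266.4] [110. 127.  54.]
now [294 264  11   8  67] [299.  267.3] [147. -42.  54.]
now [339 270  12   9  82] [344.3 274. ] [146.  47.  54.]
56 [307.51235892 229.52507455] [344.99665824 262.84160796]
62 [306.83352594 231.37231058] [344.51628232 264.97140372]
[[109 111 114 112 112 113 113 114 117 125 125 124 124 120 123 124 122]
 [109 110 109 111 108 108 107 106 108 111 116 118 112 113 122 122 122]
 [110 108 108 107 108 107 108 107 107 108 106 107 105 106 108 108 109]
 [110 110 110 111 111 201 240 231 196 175 137 104 107 108 108 108 107]
 [109 108 107 108 109 236 240 240 240 240 240 240 240 250 248 123 112]
 [115 115 101 105 106 240 240 240 
[... 1290 characters left out ...]
119 119 116 120 251 252 252 252 255 255 154 133 134 131
  133 128]
 [143 139 132 117 116 117 140 252 252 252 252 252 252 255 255 212 132 133
  130 133]
 [138 130 118 118 118 203 252 252 252 252 252 252 252 252 254 255 250 131
  134 129]
 [124 119 117 120 113 103 251 252 252 252 252 252 252 252 252 255 255 254
  132 130]
 [120 118 120 118 115  77 102 236 252 252 252 252 252 252 252 255 255 255
  254 132]
 [103 123 121 119 117 104  77  86 219 252 252 254 254 254 255 255 255 252
  123 135]
 [ 70 120 129 117 117 117  93 116 114 179 252 255 255 255 255 255 244 121
  134 134]
 [ 52 113 120 121 116 103 117 117 118 116 156 255 255 255 255 229 127 136
  135 134]]
[-0.34357927 -0.80091317  0.13986126]
```

The plate lies flat with its plain white face up, its outline matches the predicted rest pose, and the bystanders' pixel positions are unchanged.

```bash
python3 -m handwheel '[{"delta_rot":[0,0,0],"xyz":[0,0,0],"hand":0.2},{"delta_rot":[0,0,0],"xyz":[0,0,0],"hand":0.2},{"delta_rot":[0,0,0],"xyz":[0,0,0],"hand":0.2},{"delta_rot":[0,0,0],"xyz":[0,0,0],"hand":0.2},{"delta_rot":[0,0,0],"xyz":[0,0,0],"hand":0.2}]' | head -1; python3 -c "
from rig import workorder
print(workorder.hand_in())"
```

```text
time_s: 16.98
the job is handed in; nothing more can be done
None
```

The plate has been flipped over the wall and lies flat and free on the lower rest, plain back up; by the camera check the things around it are unmoved, and the job was handed in at about 17 s.

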